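Set the sieve shaker to speed four and start it

TASK

The frit for the next batch wants speed four on the sieve shaker: with a fingertip, push the pointer of the rotary switch on the grey control box clockwise, click by click, from where it stands until it clicks in at the fourth bar after the small off ring, without going past that position. Then press the round start button on the box right down, let it come up again and leave the box untouched. Only push: do not pinch the pointer, do not lift or shove the box along, and leave the brush, the glass lump and the tweezers where they lie.

Things in the scene. Friction and masses are not known exactly. Their poses are not given: they have to be found in the camera images.
- controller: Grey control box of the sieve shaker, 140 (its x) x 210 (its y) x 60 mm high, about 3.7 kg, loose on rubber feet; origin at the centre of its underside, z up. Its x points away from the robot and y to the left, turned up to 0.35 rad either way. The level top panel, 60 mm up, bears the rotary switch left of the middle and the start button right of it.
- dial_axis (a point): Point on the rotary switch's upright axis at panel height (15 mm nearer the robot and 35 mm left of the box's centre). Flat marks round it, 30 degrees apart, from 53 mm off the axis: a small ring at the left (off), then clockwise five dark radial bars, each longer than the one before (1 to 5).
- dial (a joint): Angle of the switch (rad), growing clockwise seen from above. Clicks every 0.5236: 0 off ring, 2.094 bar 4 (wanted), 2.618 bar 5; end stops just beyond off and bar 5. At q the pointer is at 75 degrees - q, anticlockwise from the box's x. It starts clicked in at off, bar 1 or bar 2. A click takes 3 to 6 N at 40 mm from the axis; past half way it springs on to the next and stays.
- pointer_tip (a point): Top outer end of the black pointer bar, 48 mm from the axis, 29 mm above the panel. The bar starts at the hub (34 mm across, its top 15 mm above the panel), is 13.5 mm thick and can be pushed on its upright flanks 25 to 45 mm from the axis, 4 to 25 mm above the panel.
- flank_ccw: Flank plate of the pointer on its anticlockwise side (push here to turn clockwise), 42 mm long, 21 mm high; origin on the switch's axis at panel height, x along the pointer.
- flank_cw: The same plate on the pointer's clockwise side. Pressing on both flanks at once is pinching.
- start_top (a point): Centre of the top of the start button, a black cap 24 mm across in a dark round housing on the right of the panel (30 mm nearer the robot and 65 mm right of the box's centre); pressed straight down.
- start (a joint): Travel of the start button (m): 0 up, 0.006 fully down; springs back; fully down takes about 5 N.
- brush: Loose hand brush, 186 x 30 x 20 mm, lying right of the box; origin at the centre of its underside. To be left alone.
- cullet_block: Loose lump of pale green glass, 43 x 49 x 26 mm, left of the box; origin at the centre of its underside. To be left alone.
- tweezers: Loose steel tweezers, 175 x 24 x 9 mm, lying beyond the box; origin at the centre of their underside. To be left alone.

How it is judged:
On the way, in this order (a step that is already met when the one before it is completed fails the run):
1. the pointer has clicked in at the fourth bar (value of joint dial between 1.894 and 2.294 rad and value of joint start below 0.003 m), for 0.2 s.
2. the start button is pressed down (value of joint dial between 1.894 and 2.294 rad and value of joint start above 0.0045 m), for 0.05 s.
At the end, for the whole second after the job is handed in: The pointer rests within 0.2 rad of the fourth bar, the start button is up again and the box stands level and still (value of joint dial between 1.894 and 2.294 rad and value of joint start below 0.0015 m and linear speed of controller below 0.02 m/s and angle between controller's own z axis and vertical below 0.05 rad); the robot touches nothing.
It fails at once if the pointer goes past the fourth bar, more than half way to the fifth (value of joint dial above 2.356 rad).
It fails at once if the start button is pressed while the pointer is not at the fourth bar (value of joint start above 0.003 m and not (value of joint dial between 1.894 and 2.294 rad)).
It fails at once if the pointer is pinched (the fingers press on both its flanks) (contact force between the fingers and flank_ccw above 0.5 N and contact force between the fingers and flank_cw above 0.5 N).
It fails at once if the box is lifted, tipped or shoved more than 30 mm (distance of controller from where it was at the start of the episode above 0.03 m or angle between controller's own z axis and vertical above 0.15 rad or height (world z) of controller above 0.012 m).
It fails at once if the brush, the glass lump or the tweezers are moved more than 20 mm (distance of any of brush, cullet_block, tweezers from where it was at the start of the episode above 0.02 m).
It also fails if it takes over 62 s, if anything falls off the work surface, if the arm or the gripper's body presses on something with over 40 N, if the wrist force passes 120 N, or if a joint passes its speed limit or range.

ROBOT

A 6-joint arm with a two-finger parallel gripper is mounted at the origin on a cart in front of the work surface, level with it; the furniture and walls round the work are solid. World frame = base frame: x ahead of the robot, y to its left, z up, the work surface at z = 0. Lengths are in m, angles in rad, forces in N, time in s.
With the tool pointing down it reaches from about 0.35 to 0.95 m from the base axis. Payload 17.4 kg.
Tool frame: the origin (TCP) lies midway between the tips of the shut fingers; the grasp point (between the pads) lies 19 mm behind it; z points along the fingers, y is the direction in which the jaws open and shut (so a half turn about z gives the same grasp; the last joint's range is limited). The gripper opens to 93 mm and grips with 3 to 60 N. Pads are 15 mm wide; open, the fingers measure 128 mm over their backs; the gripper's body (75 mm by 188 mm) begins 65 mm behind the grasp point.
Start: joints at [1.177, 0.116, 1.442, -0, 1.584, -0.038], TCP at [0.235, 0.633, 0.219] pointing down, gripper open.
Joint ranges: [-2.83, 2.83], [-0.83, 2.19], [0.07, 2.5], [-1.14, 4.28], [0.01, 3], [-2.97, 2.97]. Speed limits (rad/s): [1.89, 1.89, 2.22, 3.14, 3.14, 3.14].

INTERFACE

Orientations are given as a rotation vector (axis times angle).
In Python, from station import readout, viewer, bot gives the robot as it stands.
- The arm moves only by the tool move_arm, never from a script. Its argument "moves" is a list of rows, each a list of 2 entries, a list of its own where there are three numbers: the shift along the tool's x, y, z each as a share of 100 mm, from -1 to 1, then the turn, a rotation vector about the tool's x, y, z each as a share of 2 rad, from -1 to 1. A call has 1 to 12 rows; each row is the pose to reach, as a shift and turn from the pose commanded when the call began, along the tool's axes at that moment; what a row does not reach only later rows make up. A row lasts 1/10 s, in which the tool goes at most 50 mm and 8.59 degrees, less where a joint would pass 70% of its speed; a pose out of reach is approached as far as the arm can. A call with a number of a shift or a turn outside -1 to 1 is refused whole. A call with a gripper value outside its range is refused whole. "claw" is the opening in per cent of the stroke, from 0 (shut) to 100 (fully open), set as the call begins (left out, the last holds). The fingers move at their own pace and stop on an object; the grip force is fixed at half the most. Time passes only in rows, so rows that repeat a pose let the fingers close. It gives the time, the measured TCP pose, the force and the opening at its end, in the units of the state.
- readout.read_state(): the state, without advancing time (a new reading comes with each control period).
- viewer.snapshot(name): name is "scene" or "side" or "wrist"; returns the picture (420x560x3 uint8, blue, green, red); there is no depth.
- viewer.camera_model(name): a dict with "fx", "fy", "cx", "cy" (pixels), "extrinsics" (4x4, takes a point from world to camera coordinates). Camera axes: x right, y down, z forward; pixel columns grow to the right and rows downward; lengths in m; the calibration is good to about 2 mm. The wrist camera is an equidistant fisheye: a pixel r from the principal point sees the ray r / f radians off the axis. A picture is of the moment at which its call begins: read the wrist's pose just before it. camera_model takes no time and is no camera call; for the wrist camera it gives the pose at the moment of the call.
- bot.close_job(): hands the job in, once; it reports no verdict.
Trained networks look in the newest picture that a camera, given by its name, has taken for a name from the list of things; names that differ only in an ending like _2 or _b are one class to them, and where a whole thing is asked for, a point or a joint stands for the part that bears it (a point fixed in the world has none). Each returns a list of dicts, best first, with "conf" (0 to 1); they miss things now and then, are a little off and sometimes report something else, mostly with a low value. They report only what shows in the picture. A call takes as long as a camera call.
- viewer.trace(camera, query): "region" (420x560 bool, what is visible of it) and "rect" ([centre column, centre row, width, height] in pixels, round what is visible of it).
The state is a dict: "time": time; "joint_pos": joint angles; "dq": joint speeds; "joint_efforts": joint torques, N m; "ee_pos": TCP position; "tool_rot": TCP orientation; "ft_force": force on the tool from outside, world axes, zero at the start; "wrist_torque": the same for the moment, N m; "finger_gap": finger opening in m.
Only numpy, scipy, OpenCV 4.12 (cv2) and the standard library are available. Lean on these libraries where they do the work, as an engineer would, in place of code of your own. Each camera call takes 0.05 s, during which the arm holds its last target.

## Working session

There is one attempt and no reset: what is moved stays moved. The work goes in short steps, Python scripts to look and compute and a tool call to move; the robot and the scene stay as the last step left them, time stands still between calls to the robot, and variables do not carry over. Pictures are saved under pics/ and viewed, and the job is handed in when it is done.

Besides the shell and the picture viewer there is one more tool, called after ">>>" as name(argument=value, ...) on one line, values as JSON. move_arm: Moves the arm, as the interface text tells. Shift numbers are shares of 100 mm and turn numbers shares of 2 rad, none past 1 either way. Its arguments: {"type":"object","properties":{"moves":{"type":"array"},"claw":{"type":"number"}},"required":["moves"]}

```bash
mkdir -p pics; python3 - <<'E'
from station import readout, viewer, bot
import cv2,numpy as np
s=readout.read_state();print({k:np.round(v,4).tolist() for k,v in s.items()})
for n in ["scene","side","wrist"]:
    im=viewer.snapshot(n);cv2.imwrite(f"pics/{n}0.png",im)
    m=viewer.camera_model(n);print(n,m["fx"],m["fy"],m["cx"],m["cy"],np.round(m["extrinsics"],4).tolist())
E
```

```text
{'time': 0.0, 'joint_pos': [1.1772, 0.1165, 1.4423, -0.0, 1.584, -0.0378], 'dq': [-0.0016, -0.0003, -0.0002, -0.0019, 0.0009, -0.0013], 'joint_efforts': [0.0021, -72.1245, -62.263, 0.0781, 0.0236, -0.0001], 'ee_pos': [0.2351, 0.6325, 0.2179], 'tool_rot': [-0.5559, -3.0918, 0.0017], 'ft_force': [-0.625, -0.4948, -0.1138], 'wrist_torque': [0.0307, 0.023, -0.0172], 'finger_gap': 0.0931}
scene 447.42761534381737 447.42761534381737 287.36180129600785 203.36422023324076 [[0.6379, -0.77, 0.0089, -0.3253], [-0.5444, -0.4591, -0.7021, 0.4059], [0.5447, 0.443, -0.7121, 0.5979], [0.0, 0.0, 0.0, 1.0]]
side 384.1835965551556 384.1835965551556 279.0067763217098 211.31833296591932 [[-0.9856, -0.169, -0.0105, 0.5537], [-0.0727, 0.4788, -0.8749, 0.0872], [0.1529, -0.8615, -0.4841, 0.8429], [0.0, 0.0, 0.0, 1.0]]
wrist 325.19226210127806 325.19226210127806 284.7581169394541 211.69922946601045 [[0.3484, 0.9374, -0.0011, -0.6749], [0.9092, -0.3376, 0.2438, -0.0284], [0.2282, -0.086, -0.9698, 0.3906], [0.0, 0.0, 0.0, 1.0]]
```

View pics/scene0.png

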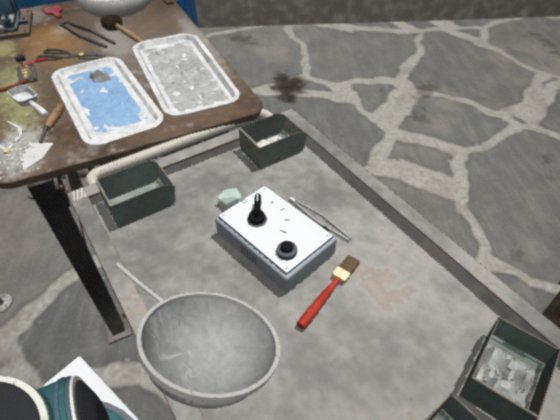

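View pics/side0.png

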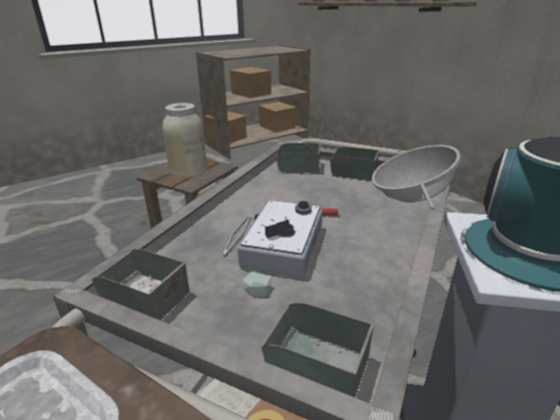

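View pics/wrist0.png

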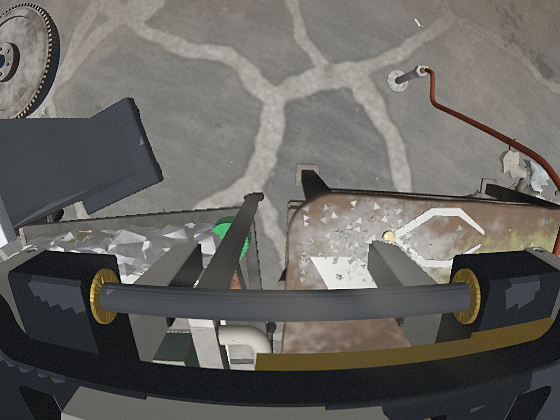

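The scene view shows the box at about (275,235), with the pointer near (257,208) and the button at (287,249). The brush is at (330,290), the glass lump at (229,197) and the tweezers at (320,218). I'll zoom in and measure.

```bash
python3 - <<'E'
from station import readout, viewer, bot
import cv2,numpy as np
a=cv2.imread("pics/scene0.png")[170:300,190:380]; b=cv2.imread("pics/side0.png")[180:290,210:350]
cv2.imwrite("pics/scz.png",cv2.resize(a,None,fx=4,fy=4,interpolation=cv2.INTER_CUBIC))
cv2.imwrite("pics/sdz.png",cv2.resize(b,None,fx=5,fy=5,interpolation=cv2.INTER_CUBIC))
for c in ["scene","side"]:
  for q in ["controller","dial_axis","pointer_tip","start_top","brush","tweezers","cullet_block"]:
    for d in viewer.trace(c,q)[:2]: print(c,q,round(d["conf"],2),np.round(d["rect"],1).tolist(),int(d["region"].sum()))
E
```

```text
scene controller 0.66 [274.7, 239.8, 123.8, 100.7] 7099
scene controller 0.56 [260.5, 204.4, 5.2, 13.9] 44
scene dial_axis 0.84 [276.1, 238.4, 118.1, 103.1] 7153
scene dial_axis 0.66 [255.4, 209.9, 12.1, 33.6] 351
scene pointer_tip 0.73 [286.6, 246.6, 14.1, 7.8] 138
scene pointer_tip 0.69 [256.5, 210.4, 20.4, 35.7] 355
scene start_top 0.52 [288.2, 247.8, 13.0, 9.7] 132
scene start_top 0.45 [261.7, 201.1, 1.6, 5.6] 14
scene brush 0.67 [326.9, 292.4, 65.5, 73.5] 1006
scene tweezers 0.75 [321.0, 221.6, 55.8, 42.6] 75
scene cullet_block 0.78 [231.0, 196.2, 25.2, 22.8] 360
scene cullet_block 0.49 [255.7, 209.1, 19.6, 31.7] 301
side controller 0.89 [280.5, 236.8, 85.7, 76.3] 4733
side dial_axis 0.78 [280.4, 237.1, 84.6, 75.8] 4703
side pointer_tip 0.69 [279.8, 229.2, 33.6, 16.1] 404
side start_top 0.57 [304.1, 205.9, 8.5, 10.1] 82
side start_top 0.47 [237.2, 233.7, 26.7, 37.3] 81
side brush 0.75 [303.5, 204.5, 11.4, 4.0] 74
side brush 0.44 [331.9, 211.9, 15.1, 6.9] 120
side tweezers 0.48 [236.8, 234.4, 30.4, 39.4] 195
side cullet_block 0.69 [257.2, 282.6, 27.7, 22.7] 560
```

View pics/scz.png

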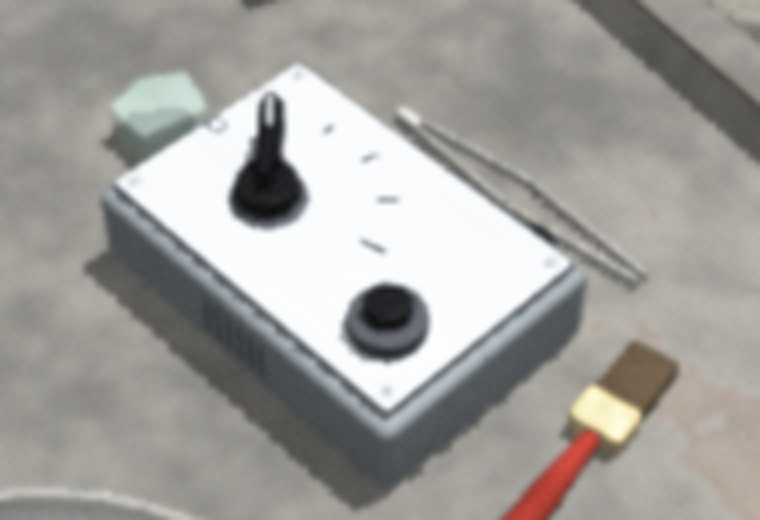

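View pics/sdz.png

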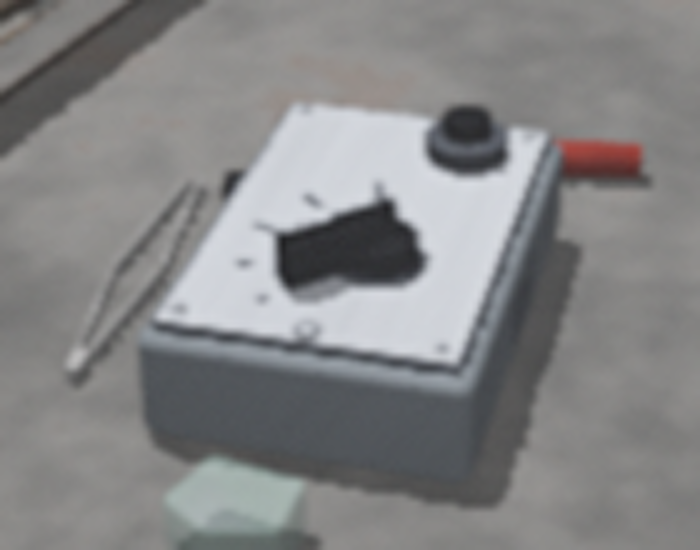

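```bash
cat > h.py <<'E'
import numpy as np
def proj(m,P):
    E=np.array(m["extrinsics"]);p=np.atleast_2d(P)@E[:3,:3].T+E[:3,3]
    return np.c_[m["fx"]*p[:,0]/p[:,2]+m["cx"],m["fy"]*p[:,1]/p[:,2]+m["cy"]]
AX=np.array([-.015,.035])
def rad(r,deg,z=.06): return [AX[0]+r*np.cos(np.radians(deg)),AX[1]+r*np.sin(np.radians(deg)),z]
def b2w(b,P):
    c,s=np.cos(b[2]),np.sin(b[2]);P=np.atleast_2d(P)
    return np.c_[b[0]+c*P[:,0]-s*P[:,1],b[1]+s*P[:,0]+c*P[:,1],P[:,2]]
E
cat > fit.py <<'E'
from h import *
from station import readout, viewer, bot
import cv2
from scipy.optimize import least_squares
S=viewer.camera_model("scene");D=viewer.camera_model("side")
sc=lambda u,v:[190+u/4-.4,170+v/4-.4]
sd=lambda u,v:[210+u/5-.4,180+v/5-.4]
# panel corners: far-left(x+,y+), far-right, near-right, near-left
def model(p,which):
    i=p[3];L0=p[4];L=p[5]
    cor=[[.07-i,.105-i,.06],[.07-i,-.105+i,.06],[-.07+i,-.105+i,.06],[-.07+i,.105-i,.06]]
    bars=[rad(53+0+ (L0+L*k)/2*1,75-30*k) if 0 else rad(.053+(L0+L*k)/2,75-30*k) for k in range(1,6)]
    but=[[-.03,-.065,.06]]
    return cor,bars,but
# correspondences
scp=[sc(299,65),sc(580,265),sc(388,412),sc(115,182)]
scb={2:sc(328,128),3:sc(371,157),4:sc(388,200),5:sc(373,245)}
sdp=[sd(150,326),sd(292,103),sd(548,130),sd(462,370)]
sdb={1:sd(262,298),2:sd(245,262),3:sd(266,226),4:sd(312,200),5:sd(380,190)}
def res(p):
    cor,bars,_=model(p,0);r=[]
    for m,c,b,o in((S,scp,scb,p[6:8]),(D,sdp,sdb,p[8:10])):
        r.append((proj(m,b2w(p,cor))+o-c).ravel())
        for k,v in b.items(): r.append((proj(m,b2w(p,[bars[k-1]]))[0]+o-v))
    r.append(p[6:]*1.0); r.append((p[4:6]-[.005,.002])*200)
    return np.concatenate(r)
f=least_squares(res,[.55,0,0,.005,.005,.002,0,0,0,0])
p=f.x;print(np.round(p,4),np.round(f.fun,1).tolist())
np.save("box.npy",p)
print("axis",b2w(p,[[*AX,.06]]),"btn",b2w(p,[[-.03,-.065,.06]]))
for n,m,o,zf,x0,y0,x1,y1 in(("scene",S,p[6:8],4,190,170,380,300),("side",D,p[8:10],5,210,180,350,290)):
    im=cv2.resize(cv2.imread(f"pics/{n}0.png")[y0:y1,x0:x1],None,fx=zf,fy=zf,interpolation=cv2.INTER_CUBIC)
    def d(P,col):
        for u,v in proj(m,b2w(p,P))+o: cv2.circle(im,(int((u-x0+.4)*zf),int((v-y0+.4)*zf)),3,col,-1)
    cor,bars,but=model(p,0)
    d(cor+bars,(0,0,255));d([rad(.056,75)],(0,255,0));d([[*AX,.06]],(255,255,0));d([[-.03,-.065,.08]],(255,0,255))
    for k,col in((0,(0,255,0)),(1,(0,255,255)),(2,(255,0,0))): d([rad(.048,75-30*k,.089)],col)
    cv2.imwrite(f"pics/{n}_fit.png",im)
E
python3 fit.py
```

```text
[ 0.5418  0.0609 -0.0978  0.0063  0.0041  0.002   0.4941  0.6455 -0.0497
  0.6389] [0.0, -1.1, -0.6, -0.8, 0.3, 0.4, -0.9, 0.0, 0.4, 0.3, 0.1, 0.2, 0.1, 0.1, 0.1, 0.2, 0.4, -1.5, 0.1, -0.3, 0.3, 0.3, -0.3, -1.3, 0.0, 0.4, 0.0, 0.3, -0.4, 0.5, 0.1, 0.5, -0.3, 0.4, 0.5, 0.6, -0.0, 0.6, -0.2, -0.0]
axis [[0.53029297 0.09719984 0.06      ]] btn [[ 0.50559553 -0.00085645  0.06      ]]
```

```bash
sleep 1
```

```text
(no output)
```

View pics/scene_fit.png

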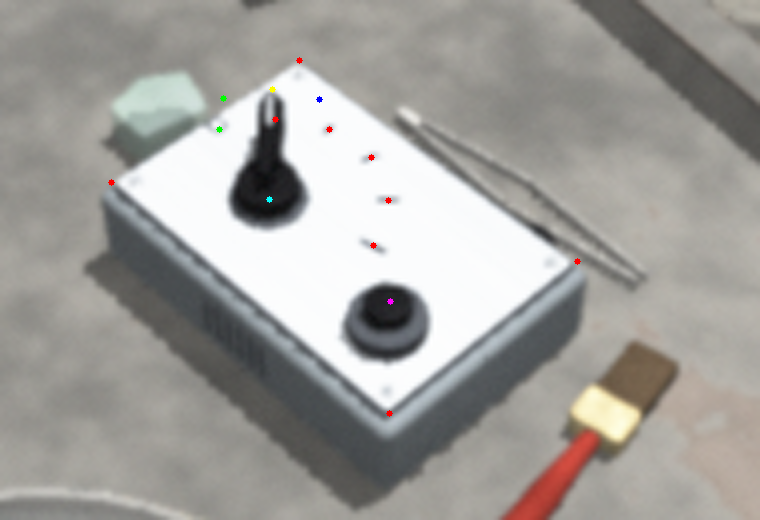

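View pics/side_fit.png

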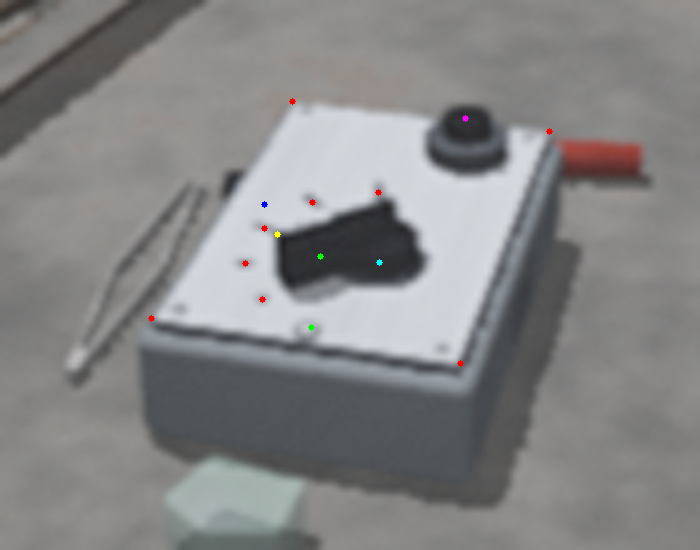

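The fit is good to about 1 px. The box is at (0.542, 0.061) with yaw −0.098. The pointer matches bar 1 in both views, so it needs three clicks. I'll move the shut gripper toward the box in steps.

>>> move_arm(claw=0, moves=[[[-0.3,-0.24,0],[0,0,0]],[[-0.65,-0.5,0],[0,0,0]],[[-1,-0.78,0],[0,0,0]]])

```text
time: 1.15
ee_pos: [0.3021, 0.5237, 0.2184]
tool_rot: [-0.554, -3.092, 0.0]
ft_force: [0.4, -0.4, 0.5]
finger_gap: 0.0736
```

>>> move_arm(moves=[[[-0.3,-0.24,0],[0,0,0]],[[-0.65,-0.5,0],[0,0,0]],[[-1,-0.78,0],[0,0,0]]])

```text
time: 1.45
ee_pos: [0.3688, 0.4154, 0.2188]
tool_rot: [0.555, 3.092, 0.001]
ft_force: [0.3, -0.2, -0.0]
finger_gap: 0.0496
```

>>> move_arm(moves=[[[-0.3,-0.24,0],[0,0,0]],[[-0.65,-0.5,0],[0,0,0]],[[-1,-0.78,0],[0,0,0]]])

```text
time: 1.75
ee_pos: [0.4354, 0.3074, 0.2189]
tool_rot: [0.555, 3.092, 0.001]
ft_force: [0.5, 0.1, 0.2]
finger_gap: 0.0258
```

>>> move_arm(moves=[[[-0.3,-0.24,0],[0,0,0]],[[-0.65,-0.5,0],[0,0,0]],[[-1,-0.78,0],[0,0,0]],[[-1,-0.78,0],[0,0,0]]])

```text
time: 2.15
ee_pos: [0.5032, 0.1972, 0.2186]
tool_rot: [0.562, 3.09, -0.001]
ft_force: [-0.6, 0.4, -0.3]
finger_gap: 0.0005
```

>>> move_arm(moves=[[[-0.11,-0.08,0.15],[0,0,-0.07]],[[-0.22,-0.17,0.3],[0,0,-0.14]],[[-0.33,-0.25,0.45],[0,0,-0.21]],[[-0.435,-0.34,0.6],[0,0,-0.28]],[[-0.435,-0.34,0.75],[0,0,-0.35]],[[-0.435,-0.34,0.9],[0,0,-0.42]],[[-0.435,-0.34,0.9],[0,0,-0.49]],[[-0.435,-0.34,0.9],[0,0,-0.52]],[[-0.435,-0.34,0.9],[0,0,-0.52]]])

```text
time: 3.05
ee_pos: [0.5301, 0.1544, 0.1286]
tool_rot: [1.056, -2.959, -0.0]
ft_force: [0.8, -0.2, -0.4]
finger_gap: 0.0005
```

```bash
cat > look.py <<'E'
import sys,cv2,numpy as np
from h import *
from station import readout, viewer, bot
from scipy.spatial.transform import Rotation as R
t=sys.argv[1]
s=readout.read_state();p=np.load("box.npy")
M=R.from_rotvec(s["tool_rot"]).as_matrix();ax=b2w(p,[[*AX,.06]])[0]
print("t",s["time"],"pos",np.round(s["ee_pos"],4),"F",np.round(s["ft_force"],2),"z",np.round(M[:,2],3),"yhead",np.degrees(np.arctan2(M[1,1],M[0,1])))
print("axis in tool",np.round(M.T@(ax-s["ee_pos"]),4),"btn top(.075) in tool",np.round(M.T@(b2w(p,[[-.03,-.065,.075]])[0]-s["ee_pos"]),4))
ims=[cv2.resize(viewer.snapshot("scene")[150:300,170:370],None,fx=3,fy=3),cv2.resize(viewer.snapshot("side")[150:300,190:390],None,fx=3,fy=3)]
cv2.imwrite(f"pics/{t}_a.png",ims[0]);cv2.imwrite(f"pics/{t}_b.png",ims[1])
E
python3 look.py l1
```

```text
t 3.05 pos [0.5301 0.1544 0.1286] F [ 0.83 -0.2  -0.44] z [-0.  0. -1.] yhead 129.2736359063988
axis in tool [ 0.0361 -0.0443  0.0686] btn top(.075) in tool [ 0.1173 -0.1046  0.0536]
```

View pics/l1_a.png

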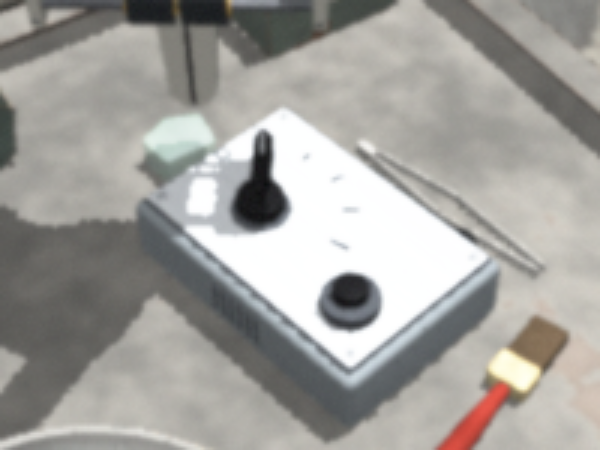

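View pics/l1_b.png

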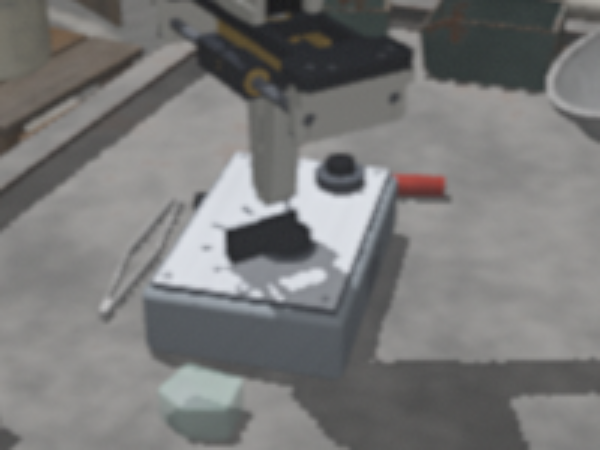

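Both views show the fingers above and on the anticlockwise side of the pointer, as intended. Lowering now to 10 mm above the panel.

>>> move_arm(moves=[[[0,0,0.15],[0,0,0]],[[0,0,0.3],[0,0,0]],[[0,0,0.45],[0,0,0]],[[0,0,0.58],[0,0,0]],[[0,0,0.58],[0,0,0]],[[0,0,0.58],[0,0,0]]])

```text
time: 3.75
ee_pos: [0.5303, 0.1539, 0.0704]
tool_rot: [1.053, -2.959, -0.0]
ft_force: [0.5, 0.5, -0.2]
finger_gap: 0.0003
```

>>> move_arm(moves=[[[0,-0.05,0],[0,0,0]],[[0,-0.1,0],[0,0,0]],[[0,-0.13,0],[0,0,0]],[[0,-0.16,0],[0,0,0]],[[0,-0.16,0],[0,0,0]]])

```text
time: 4.25
ee_pos: [0.5407, 0.1412, 0.0708]
tool_rot: [-1.053, 2.96, -0.0]
ft_force: [0.5, -0.3, -0.5]
finger_gap: 0.0003
```

```bash
python3 look.py l2
```

```text
t 4.25 pos [0.5407 0.1412 0.0708] F [ 0.47 -0.34 -0.48] z [ 0. -0. -1.] yhead 129.17923046701318
axis in tool [ 0.0359 -0.0275  0.0108] btn top(.075) in tool [ 0.117  -0.0879 -0.0042]
```

View pics/l2_b.png

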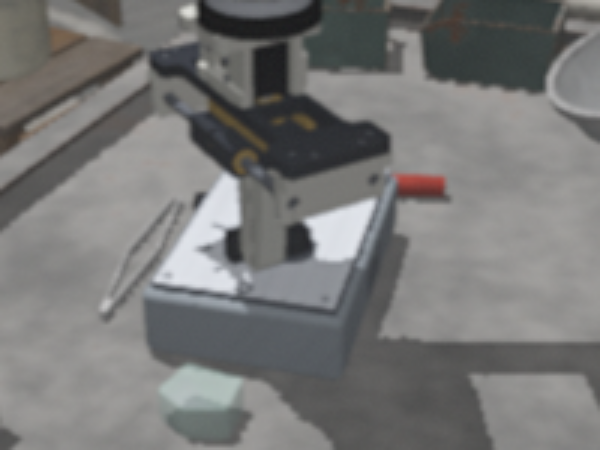

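View pics/l2_a.png

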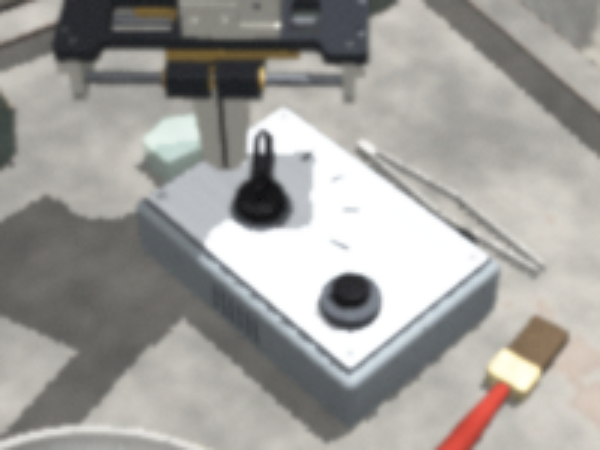

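```bash
python3 - <<'E'
import numpy as np
r,d=.036,.0275
for k in range(1,11):
    t=np.radians(3*k);c,s=np.cos(t),np.sin(t)
    print(3*k,np.round([(r-r*c-d*s)*10,(-d-r*s+d*c)*10,t/2],3).tolist())
E
```

```text
3 [-0.014, -0.019, 0.026]
6 [-0.027, -0.039, 0.052]
9 [-0.039, -0.06, 0.079]
12 [-0.049, -0.081, 0.105]
15 [-0.059, -0.103, 0.131]
18 [-0.067, -0.125, 0.157]
21 [-0.075, -0.147, 0.183]
24 [-0.081, -0.17, 0.209]
27 [-0.086, -0.193, 0.236]
30 [-0.089, -0.217, 0.262]
```

>>> move_arm(moves=[[[-0.014,-0.019,0],[0,0,0.026]],[[-0.027,-0.039,0],[0,0,0.052]],[[-0.039,-0.06,0],[0,0,0.079]],[[-0.049,-0.081,0],[0,0,0.105]],[[-0.059,-0.103,0],[0,0,0.131]],[[-0.067,-0.125,0],[0,0,0.157]],[[-0.075,-0.147,0],[0,0,0.183]],[[-0.081,-0.17,0],[0,0,0.209]],[[-0.086,-0.193,0],[0,0,0.236]],[[-0.089,-0.217,0],[0,0,0.262]]])

```text
time: 5.35
ee_pos: [0.561, 0.1304, 0.0706]
tool_rot: [0.248, -3.132, 0.0]
ft_force: [0.2, -0.4, -0.4]
finger_gap: 0.0002
```

```bash
python3 look.py l3
```

```text
t 5.35 pos [0.561  0.1304 0.0706] F [ 0.21 -0.41 -0.44] z [-0. -0. -1.] yhead 99.06200072526195
axis in tool [ 0.0356 -0.0279  0.0106] btn top(.075) in tool [ 0.0754 -0.1209 -0.0044]
```

View pics/l3_b.png

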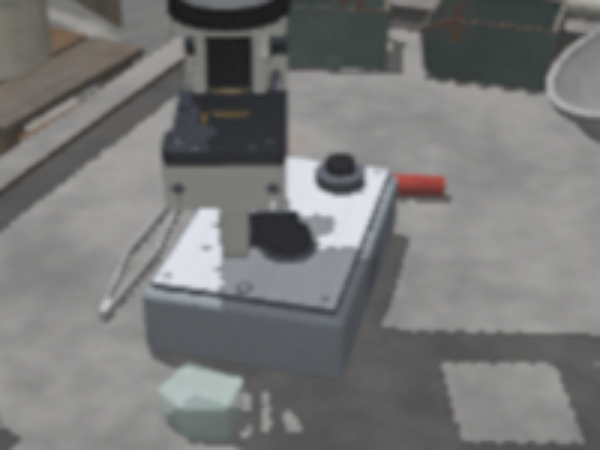

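View pics/l3_a.png

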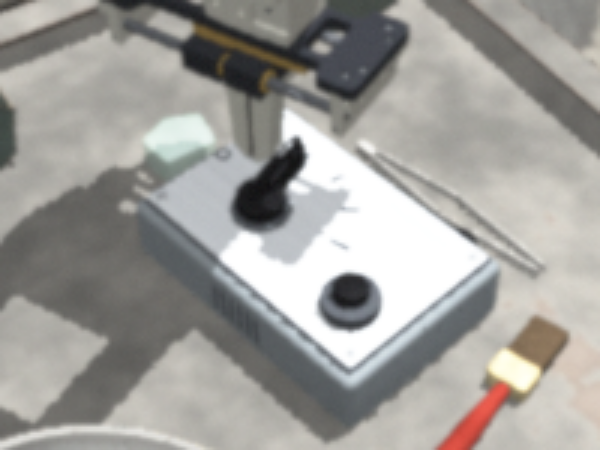

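The pointer has clicked to bar 2, with its tip at about (298,145) in the scene crop. I'll repeat the same arc for the next click.

>>> move_arm(moves=[[[-0.014,-0.019,0],[0,0,0.026]],[[-0.027,-0.039,0],[0,0,0.052]],[[-0.039,-0.06,0],[0,0,0.079]],[[-0.049,-0.081,0],[0,0,0.105]],[[-0.059,-0.103,0],[0,0,0.131]],[[-0.067,-0.125,0],[0,0,0.157]],[[-0.075,-0.147,0],[0,0,0.183]],[[-0.081,-0.17,0],[0,0,0.209]],[[-0.086,-0.193,0],[0,0,0.236]],[[-0.089,-0.217,0],[0,0,0.262]]])

```text
time: 6.45
ee_pos: [0.5732, 0.1104, 0.0706]
tool_rot: [-0.569, -3.09, -0.0]
ft_force: [0.2, 0.2, 0.1]
finger_gap: 0.0007
```

```bash
python3 look.py l4
```

```text
t 6.45 pos [0.5732 0.1104 0.0706] F [0.19 0.18 0.15] z [-0.  0. -1.] yhead 69.14207477211313
axis in tool [ 0.0354 -0.0276  0.0106] btn top(.075) in tool [ 0.0236 -0.128  -0.0044]
```

View pics/l4_b.png

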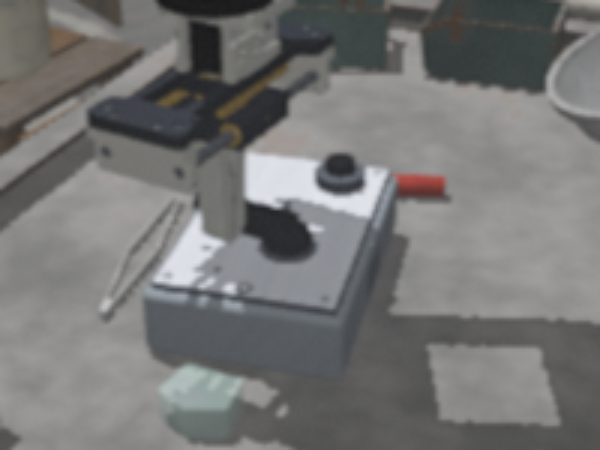

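View pics/l4_a.png

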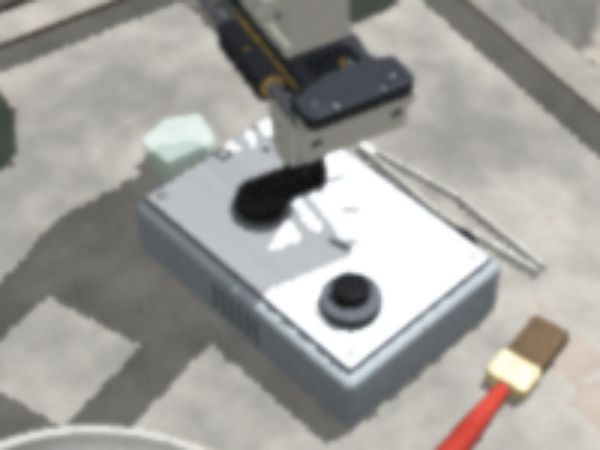

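```bash
cat > tips.py <<'E'
import sys,cv2
from h import *
from station import viewer
p=np.load("box.npy")
for n,o,x0,y0,f in(("scene",p[6:8],170,150,"a"),("side",p[8:10],190,150,"b")):
    im=cv2.imread(f"pics/{sys.argv[1]}_{f}.png")
    for k in range(6):
        u,v=(proj(viewer.camera_model(n),b2w(p,[rad(.048,75-30*k,.089)]))[0]+o-[x0,y0])*3
        cv2.circle(im,(int(u),int(v)),3,(0,0,255),-1);cv2.putText(im,str(k),(int(u)+4,int(v)),0,.5,(0,0,255),1)
    cv2.imwrite(f"pics/{sys.argv[1]}_{f}t.png",im)
E
python3 tips.py l4
```

```text
(no output)
```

View pics/l4_at.png

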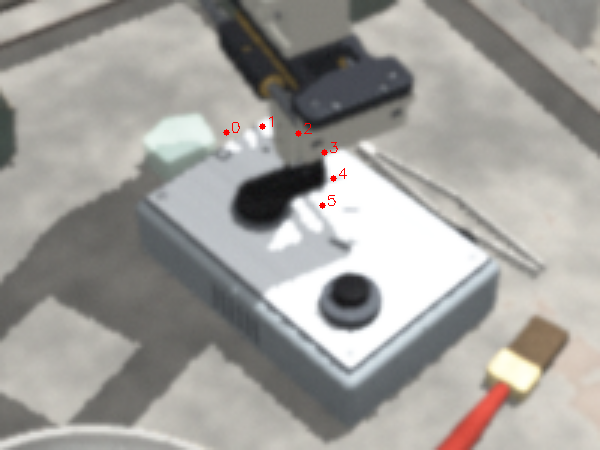

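View pics/l4_bt.png

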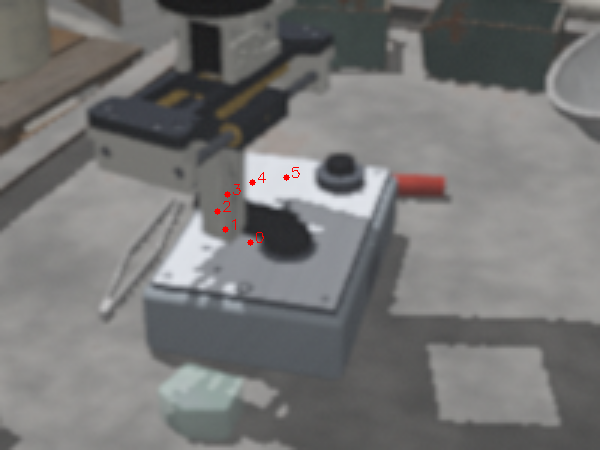

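The pointer is at bar 3: its end at about (325,170) lines up with the third mark at (335,179). For the last click I'll use a slightly shorter arc.

>>> move_arm(moves=[[[-0.014,-0.019,0],[0,0,0.026]],[[-0.027,-0.039,0],[0,0,0.052]],[[-0.039,-0.06,0],[0,0,0.079]],[[-0.049,-0.081,0],[0,0,0.105]],[[-0.059,-0.103,0],[0,0,0.131]],[[-0.067,-0.125,0],[0,0,0.157]],[[-0.075,-0.147,0],[0,0,0.183]],[[-0.081,-0.17,0],[0,0,0.209]],[[-0.086,-0.193,0],[0,0,0.236]],[[-0.086,-0.193,0],[0,0,0.236]]])

```text
time: 7.55
ee_pos: [0.5744, 0.0892, 0.0707]
tool_rot: [1.273, 2.872, 0.0]
ft_force: [-0.4, -0.4, 0.4]
finger_gap: 0.0004
```

```bash
python3 look.py l5; python3 tips.py l5
```

```text
t 7.55 pos [0.5744 0.0892 0.0707] F [-0.37 -0.35  0.39] z [ 0. -0. -1.] yhead 42.19108434945872
axis in tool [ 0.0355 -0.0273  0.0107] btn top(.075) in tool [-0.0206 -0.1115 -0.0043]
```

View pics/l5_at.png

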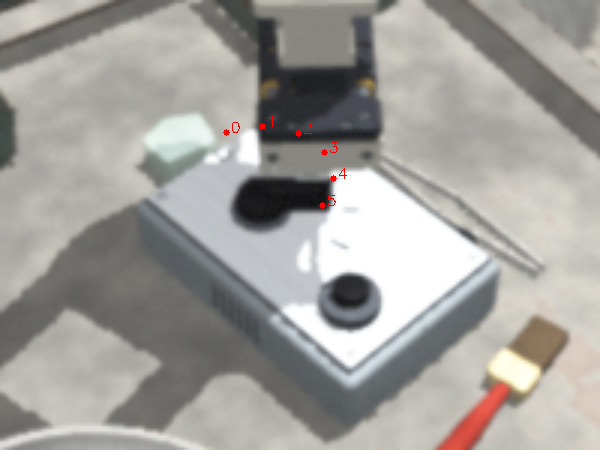

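View pics/l5_bt.png

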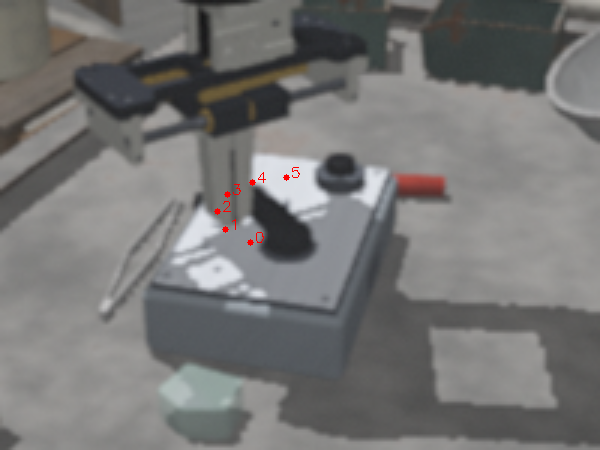

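Both views put the tip at bar 4. Backing off and raising.

>>> move_arm(moves=[[[0,0.05,0],[0,0,0]],[[0,0.1,0],[0,0,0]],[[0,0.15,0],[0,0,0]],[[0,0.15,-0.25],[0,0,0]],[[0,0.15,-0.5],[0,0,0]],[[0,0.15,-0.5],[0,0,0]]])

```text
time: 8.25
ee_pos: [0.5872, 0.0998, 0.1242]
tool_rot: [1.272, 2.868, 0.004]
ft_force: [0.6, 0.6, -0.5]
finger_gap: 0.0007
```

```bash
python3 look.py l6; python3 tips.py l6
```

```text
t 8.25 pos [0.5872 0.0998 0.1242] F [ 0.61  0.62 -0.49] z [ 0.005  0.001 -1.   ] yhead 42.155134243036215
axis in tool [ 0.0364 -0.0442  0.064 ] btn top(.075) in tool [-0.0197 -0.1283  0.0488]
```

View pics/l6_at.png

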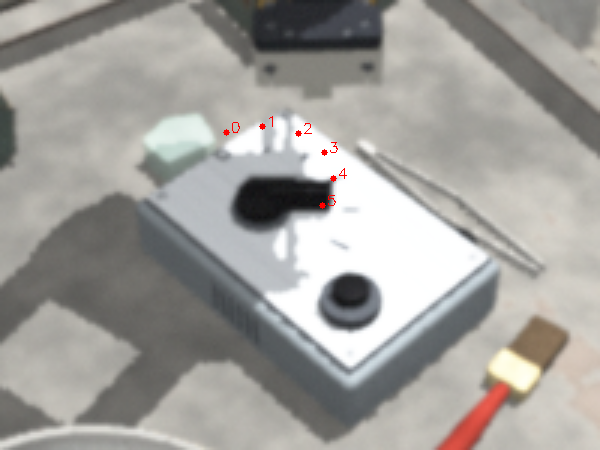

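View pics/l6_bt.png

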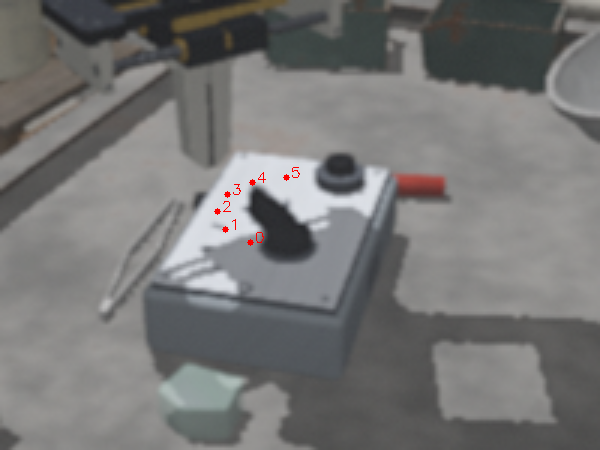

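>>> move_arm(moves=[[[-0.05,-0.3,0],[0,0,0]],[[-0.1,-0.6,0],[0,0,0]],[[-0.15,-0.8,0],[0,0,0]],[[-0.2,-1,0],[0,0,0]],[[-0.2,-1,0],[0,0,0]]])

```text
time: 8.85
ee_pos: [0.5237, 0.0162, 0.1196]
tool_rot: [-1.276, -2.869, 0.001]
ft_force: [0.5, -0.1, 0.3]
finger_gap: 0.0004
```

>>> move_arm(moves=[[[0,-0.15,0],[0,0,0]],[[0,-0.283,0],[0,0,0]],[[0,-0.283,0.1],[0,0,0]],[[0,-0.283,0.25],[0,0,0]],[[0,-0.283,0.25],[0,0,0]],[[0,-0.283,0.25],[0,0,0]]])

```text
time: 9.45
ee_pos: [0.5037, -0.0013, 0.0949]
tool_rot: [-1.274, -2.87, 0.001]
ft_force: [0.4, 0.2, 0.5]
finger_gap: 0.0005
```

```bash
python3 look.py l7
```

```text
t 9.45 pos [ 0.5037 -0.0013  0.0949] F [0.35 0.16 0.49] z [-0.001  0.    -1.   ] yhead 42.12889702222718
axis in tool [0.0552 0.0859 0.0348] btn top(.075) in tool [-0.001   0.0018  0.0199]
```

View pics/l7_a.png

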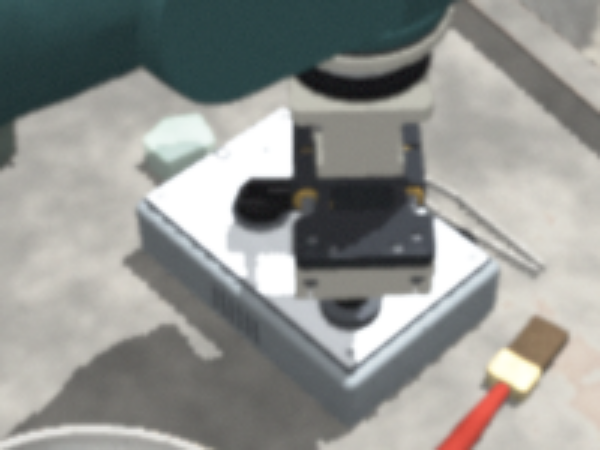

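View pics/l7_b.png

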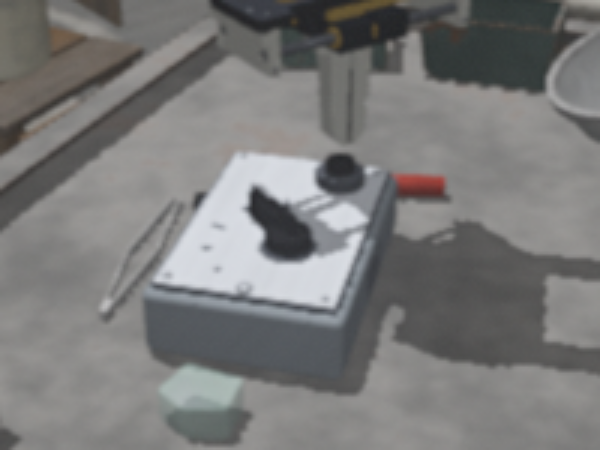

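>>> move_arm(moves=[[[0,0.01,0.04],[0,0,0]],[[0,0.02,0.08],[0,0,0]],[[0,0.02,0.12],[0,0,0]],[[0,0.02,0.14],[0,0,0]],[[0,0.02,0.14],[0,0,0]]])

```text
time: 10.05
ee_pos: [0.5053, -0.0002, 0.0814]
tool_rot: [-1.275, -2.871, -0.0]
ft_force: [-1.5, 1.3, 1.7]
finger_gap: 0.0007
```

>>> move_arm(moves=[[[0,0,0.01],[0,0,0]],[[0,0,0.02],[0,0,0]],[[0,0,0.03],[0,0,0]],[[0,0,0.03],[0,0,0]]])

```text
time: 10.45
ee_pos: [0.5053, -0.0002, 0.0787]
tool_rot: [1.275, 2.871, 0.0]
ft_force: [-1.0, 0.5, 3.8]
finger_gap: 0.0003
```

>>> move_arm(moves=[[[0,0,0.01],[0,0,0]],[[0,0,0.02],[0,0,0]],[[0,0,0.02],[0,0,0]]])

```text
time: 10.75
ee_pos: [0.5054, -0.0002, 0.0767]
tool_rot: [1.275, 2.871, 0.0]
ft_force: [-1.0, 0.9, 4.5]
finger_gap: 0.0004
```

```bash
python3 look.py l8
```

```text
t 10.75 pos [ 5.054e-01 -2.000e-04  7.670e-02] F [-0.98  0.94  4.45] z [ 0. -0. -1.] yhead 42.112928478241784
axis in tool [0.0556 0.0838 0.0167] btn top(.075) in tool [-0.0006 -0.0003  0.0017]
```

View pics/l8_b.png

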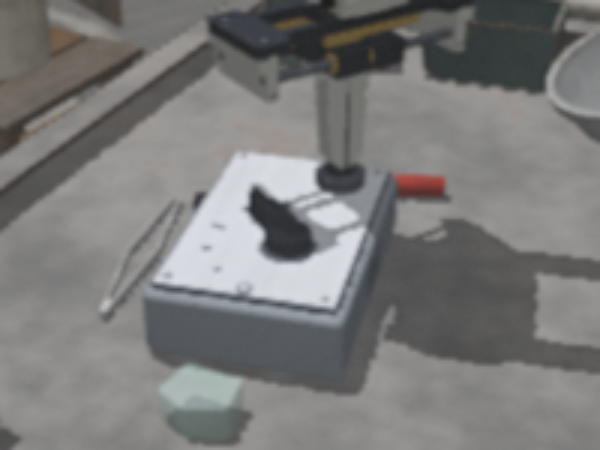

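>>> move_arm(moves=[[[0,0,0.01],[0,0,0]],[[0,0,0.01],[0,0,0]]])

```text
time: 11.05
ee_pos: [0.5054, -0.0002, 0.0762]
tool_rot: [1.275, 2.871, 0.0]
ft_force: [-4.3, 1.0, 9.8]
finger_gap: 0.0005
```

>>> move_arm(moves=[[[0,0,0.01],[0,0,0]],[[0,0,0.01],[0,0,0]]])

```text
time: 11.25
ee_pos: [0.5055, -0.0003, 0.076]
tool_rot: [1.275, 2.871, 0.0]
ft_force: [-8.6, 1.5, 18.5]
finger_gap: 0.0005
```

The force rose steadily to about 4.5 N, then stiffly to 18 N with the tool stopped at 76 mm, so the button is fully down. Releasing.

>>> move_arm(moves=[[[0,0,-0.03],[0,0,0]],[[0,0,-0.1],[0,0,0]],[[0,0,-0.3],[0,0,0]],[[0,0,-0.6],[0,0,0]],[[0,0,-0.9],[0,0,0]],[[0,0,-0.9],[0,0,0]]])

```text
time: 11.85
ee_pos: [0.5067, -0.0004, 0.1688]
tool_rot: [1.273, 2.867, 0.003]
ft_force: [0.0, -0.9, 0.5]
finger_gap: 0.0006
```

>>> move_arm(moves=[[[-0.3,0.3,-0.2],[0,0,0]],[[-0.6,0.6,-0.4],[0,0,0]],[[-1,1,-0.4],[0,0,0]],[[-1,1,-0.4],[0,0,0]],[[-1,1,-0.4],[0,0,0]]])

```text
time: 12.35
ee_pos: [0.647, -0.0075, 0.2026]
tool_rot: [-1.274, -2.869, 0.002]
ft_force: [-1.0, -0.5, 0.1]
finger_gap: 0.0002
```

```bash
python3 look.py l9;python3 tips.py l9
```

```text
t 12.35 pos [ 0.647  -0.0075  0.2026] F [-1.01 -0.46  0.11] z [-0.003 -0.    -1.   ] yhead 42.10573641254596
axis in tool [ 0.1557 -0.0161  0.143 ] btn top(.075) in tool [ 0.0995 -0.1002  0.128 ]
```

View pics/l9_at.png

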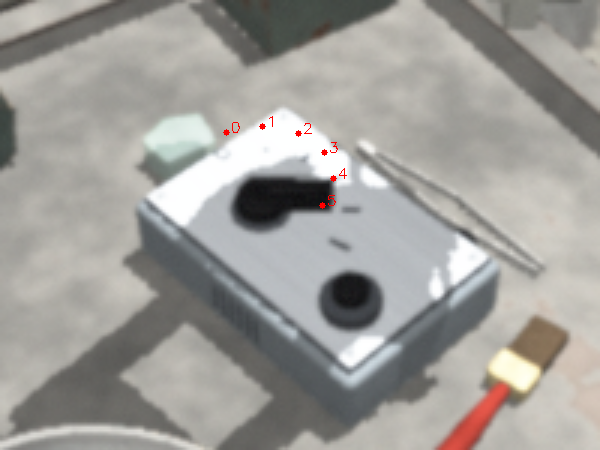

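View pics/l9_bt.png

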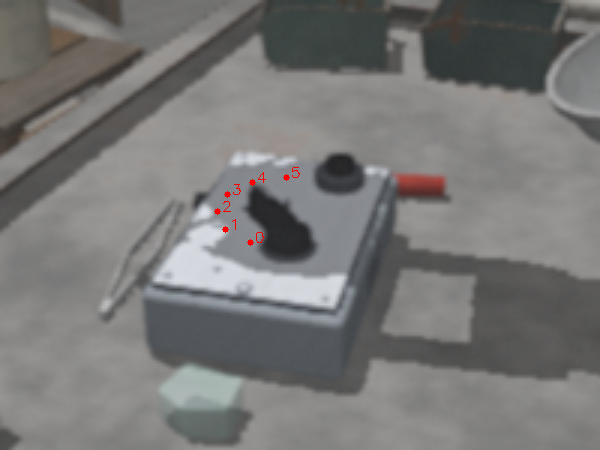

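The pointer is at bar 4, the button is up again, and nothing else has moved. Handing in.

```bash
python3 -c "
from station import bot
print(bot.close_job())"
```

```text
the job is handed in; nothing more can be done
None
```

The switch is at bar 4, the start button has been pressed fully down and let up again, and the job is handed in at about 12 s on the robot's clock.

- **Dial:** the pointer started at bar 1. I pushed it clockwise with the shut fingers on its anticlockwise flank only, one click at a time: bar 2, bar 3, bar 4.
- **Button:** I pressed the start button straight down. The resistance rose to about 4.5 N, then became stiff (18.5 N) with the tool stopped at 76 mm, which I took as fully down. I had no direct reading of the button's travel.
- **Last checks:** in both outside camera views the pointer lines up with bar 4, the button is up, and the gripper is clear of everything. The box, brush, glass lump and tweezers look where they were at the start. No check failed or disagreed.

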